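# Tap the clamping wedge of the disc rack home

### The job

Lock the food-processor disc rack: pick up the food pusher and use it as a tapper to drive the wooden wedge into the slot at the foot of the rack until it is fully home and will not go any farther, never pushing the wedge with the gripper or arm itself. Then lay the pusher down on the red silicone lid and let go, leaving the wedge home and the bowl, whisk, jar and mug where they are.

Things in the scene. Friction and masses are not known exactly. Their poses are not given: they have to be found in the camera images.
- rack: Fixed 170 x 150 x 210 mm rack: grey dock (62 high, clear roof) under three clear housings with steel discs. Origin: middle of the slot mouth, on the front face, at counter level. The slot, 56 high, floored by the counter, runs level into the rack along its +x; straight fence at y = +22 mm, slanting yellow jaw on the -y side. Spans x 0 to 170, y -75 to +75 mm.
- jaw (a joint): Yellow clamp jaw in the dock; the wedge pushes it sideways (rack -y) against a light spring (1 N): 0 = loose, 0.006 m = fully clamped, hard stop. Driving the wedge takes 1 to 5 N on the way; at the stop 10 to 15 N seats it and friction keeps it.
- wedge: Loose beech wedge 140 x 50 high, 110-225 g, wide end orange. Origin: mid length, underside. +x: narrow end (y -2 to 22, at x 70 mm), already in the slot. Flat wide end to strike: x = -70, y -22 to 22 mm. +y side straight, -y tapers. Starts with origin at rack x -10 to -30, y -1 mm; home at about rack x = +45, y 0 mm, wide end still 25 mm proud of the rack.
- pusher: Loose food pusher 140 mm long, 145-235 g, lying along its x. Origin: mid length, underside; its axis is 25 mm higher. Foot at +x: white, 50 x 50, 30 long, flat face at x = 70. Flange at -x: white, 50 x 50, 14 long, flat face at x = -70. Between them a blue stem 26 x 26 mm (x -56 to 40, z 12 to 38) to grasp. Either end may strike.
- lid: Flat red silicone lid lying on the counter, 170 mm in diameter, 6 mm thick, does not move. Origin: its centre on the underside. The resting place for the pusher.
- bowl: Small glass bowl, 110 mm across, 50 mm high. Origin: centre of its underside. Leave alone.
- whisk: Steel whisk, about 260 mm long, lying along its x axis. Origin: underside, mid length. Leave alone.
- jar: Glass jar with white cap, 76 mm across, 110 mm high. Origin: centre of its underside. Leave alone.
- mug: Blue mug, 80 mm across, 90 mm high, handle at +y. Origin: centre of its underside. Leave alone.
There are look-alikes about, which are no part of the job. What is meant by the rack is not black or orange, and is the larger of those in its own colour.

How it is judged:
On the way, in this order (a step that is already met when the one before it is completed fails the run):
1. the pusher strikes or presses the wedge (contact force between pusher and wedge above 0.5 N).
2. the wedge is fully home (x of wedge in the frame of rack above 0.041 m and value of joint jaw above 0.005 m), for 0.2 s.
At the end, for the whole second after the job is handed in: The wedge's origin is at least 41 mm past the slot mouth (home: 45), in line within 0.08 rad, upright within 0.1 rad, the jaw past 5 mm; the pusher lies level within 0.15 rad on the red lid, its middle within 45 mm of the lid's centre; both at rest (under 0.02 m/s) (all of step 2 and angle between the x axis of wedge and the x axis of rack, either way round below 0.08 rad and angle between wedge's own z axis and vertical below 0.1 rad and contact force between pusher and lid above 0.3 N and horizontal distance between pusher and lid below 0.045 m and angle between pusher's own x axis and vertical above 1.42 rad and linear speed of each of pusher, wedge below 0.02 m/s); the robot touches nothing.
It fails at once if the gripper or arm pushes the wedge itself (contact force between any of the fingers, the arm and wedge above 1 N).
It fails at once if the bowl, whisk, jar or mug is moved by more than 30 mm (distance of any of bowl, whisk, jar, mug from where it was at the start of the episode above 0.03 m).
It also fails if it takes over 45 s, if anything falls off the work surface, if the arm or the gripper's body presses on something with over 40 N, if the wrist force passes 120 N, or if a joint passes its speed limit or range.

### The arm

A 6-joint arm with a two-finger parallel gripper is mounted at the origin on the work surface. World frame = base frame: x ahead of the robot, y to its left, z up, the work surface at z = 0. Lengths are in m, angles in rad, forces in N, time in s.
With the tool pointing down it reaches from about 0.35 to 0.975 m from the base axis. Payload 4.9 kg.
Tool frame: the origin (TCP) lies between the finger pads; the fingertips stand 19 mm ahead of it and the grasp point (between the pads) is the TCP; z points along the fingers, y is the line along which they close (so a half turn about z gives the same grasp; the last joint's range is limited). The gripper opens to 85 mm and grips with 20 to 120 N. Pads are 22 mm wide; open, the fingers measure 114 mm over their backs; the gripper's body (76 mm by 85 mm) begins 54 mm behind the grasp point. The pads swing forward as they close: fully open they stand 13 mm farther back than shut.
Start: joints at [-1.352, 0.053, 1.613, -0, 1.476, -0.119], TCP at [0.207, -0.59, 0.25] pointing down, gripper open.
Joint ranges: [-3.01, 3.01], [-1.01, 2.22], [0.06, 2.58], [-1.02, 4.17], [0.09, 2.62], [-3.14, 3.14]. Speed limits (rad/s): [2.57, 2.57, 3.14, 3.14, 3.14, 3.14].

### API

Orientations are given as a rotation vector (axis times angle).
In Python, from station import ctrl gives the robot as it stands. The module is installed in compiled form; this text tells all that it offers.
- The arm moves only by the tool servo_tool, never from a script. Its argument "increments" is a list that holds one entry, the list of rows, each a list of 5 numbers: the finger opening in cm, from 0 to 8.54, then the shift along the tool's x, y, z in cm, then the turn about the tool's z in degrees. A call has 1 to 5 rows; each row is the pose to reach, as a shift and turn from the pose commanded when the call began, along the tool's axes at that moment; what a row does not reach only later rows make up. A row lasts 1/10 s, in which the tool goes at most 50 mm and 8.59 degrees, less where a joint would pass 70% of its speed; a pose out of reach is approached as far as the arm can. A call with a gripper value outside its range is refused whole. The fingers move at their own pace and stop on an object; "newtons" is the grip in N (left out, the last holds). Time passes only in rows, so rows that repeat a pose let the fingers close. It gives the time, the measured TCP pose, the force, the opening and the grip force at its end, in the units of the state.
- ctrl.get_obs(): the state, without advancing time (a new reading comes with each control period).
- ctrl.get_image(name): name is "scene" or "side" or "wrist"; returns a dict with "img" (400x640x3 uint8, red, green, blue), "fx", "fy", "cx", "cy" (pixels), "rvec" (rotation vector, rad) and "tvec" (3), from world to camera coordinates, as OpenCV has them; the wrist camera has in their place "mount" (4x4, takes a point from camera to tool coordinates, whose origin is the TCP and whose axes are the flange's). Camera axes: x right, y down, z forward; pixel columns grow to the right and rows downward; lengths in m; the calibration is good to about 2 mm. The wrist camera is an equidistant fisheye: a pixel r from the principal point sees the ray r / f radians off the axis. A picture is of the moment at which its call begins: read the wrist's pose just before it. There is no depth.
- ctrl.finish_job(): hands the job in; it is judged then, once.
The state is a dict: "t": time; "q": joint angles; "dq": joint speeds; "effort": joint torques, N m; "tool_pos": TCP position; "tool_rot": TCP orientation; "contact_force": force on the tool from outside, world axes, zero at the start; "wrist_torque": the same for the moment, N m; "opening": finger opening in m; "grip_force": force on a finger pad.
Only numpy, scipy, OpenCV 4.12 (cv2) and the standard library are available. Lean on these libraries where they do the work, as an engineer would, in place of code of your own. Each camera call takes 0.05 s, during which the arm holds its last target. There are 200 camera calls.

## Working session

There is one attempt and no reset: what is moved stays moved. The work goes in short steps, Python scripts to look and compute and a tool call to move; the robot and the scene stay as the last step left them, time stands still between calls to the robot, and variables do not carry over. Pictures are saved under pics/ and viewed, at most 10 in all, crops included, and the job is handed in when it is done.

Besides the shell and the picture viewer there is one more tool, called as name(argument=value, ...), one argument or row to a line, values as JSON. servo_tool: Moves the arm, as the interface text tells. Its arguments: {"type":"object","properties":{"increments":{"type":"array"},"newtons":{"type":"number"}},"required":["increments"]}

```bash
mkdir -p pics; cat > h.py <<'E'
import numpy as np, cv2
from station import ctrl
from scipy.spatial.transform import Rotation as R
def ray(im,u,v):
    d=np.array([(u-im['cx'])/im['fx'],(v-im['cy'])/im['fy'],1.])
    Rm=R.from_rotvec(np.ravel(im['rvec'])).as_matrix(); t=np.ravel(im['tvec'])
    return -Rm.T@t, Rm.T@d
def plane(im,u,v,z):
    o,d=ray(im,u,v); return o+d*(z-o[2])/d[2]
def proj(im,p):
    q=R.from_rotvec(np.ravel(im['rvec'])).as_matrix()@np.array(p)+np.ravel(im['tvec'])
    return im['fx']*q[0]/q[2]+im['cx'], im['fy']*q[1]/q[2]+im['cy']
def wray(im,obs,u,v):
    a=np.array([(u-im['cx'])/im['fx'],(v-im['cy'])/im['fy']]); th=np.linalg.norm(a)
    d=np.r_[a/max(th,1e-9)*np.sin(th),np.cos(th)]
    M=np.array(im['mount']); Rt=R.from_rotvec(obs['tool_rot']).as_matrix()
    return Rt@M[:3,3]+np.array(obs['tool_pos']), Rt@M[:3,:3]@d
def wplane(im,obs,u,v,z):
    o,d=wray(im,obs,u,v); return o+d*(z-o[2])/d[2]
def save(n,im): cv2.imwrite(n,im['img'][:,:,::-1])
E
python3 - <<'E'
from h import *
import pickle
o=ctrl.get_obs(); print(o)
ims={}
for n in('scene','side','wrist'):
    im=ctrl.get_image(n); save(f'pics/{n}0.png',im); ims[n]=im
    print(n,{k:v for k,v in im.items() if k!='img'})
pickle.dump((o,ims),open('i0.pkl','wb'))
E
```

```text
{'t': 0.0, 'q': array([-1.35200202e+00,  5.33186952e-02,  1.61430034e+00, -1.25219842e-05,
        1.47596795e+00, -1.19016918e-01]), 'dq': array([ 7.23265213e-05,  1.89137120e-03,  1.08822009e-03, -8.96924765e-04,
        3.65659888e-05,  2.64186794e-04]), 'effort': array([ 1.95363107e-03, -3.93685341e+01, -3.70172918e+01, -2.05715104e-06,
        7.04232400e-03,  2.41643505e-06]), 'tool_pos': array([ 0.20699995, -0.58911135,  0.24908284]), 'tool_rot': array([-3.09492247e+00, -5.27780275e-01,  1.75664308e-04]), 'contact_force': array([ 0.71295976, -0.09687983,  0.6815956 ]), 'wrist_torque': array([-0.01525332,  0.06955876, -0.02080339]), 'grip_force': 0.0, 'opening': 0.08553733327585117}
scene {'fx': 399.0002947276963, 'fy': 399.0002947276963, 'cx': 321.6821987399613, 'cy': 196.14353952124478, 'rvec': array([ 1.92129336,  1.61149526, -0.63343678]), 'tvec': array([-0.09541609, -0.34042667,  1.38363767])}
side {'fx': 428.3920247231337, 'fy': 428.3920247231337, 'cx': 321.581384164988, 'cy': 201.0516826032806, 'rvec': array([ 1.60358662,  2.41320671, -0.47567931]), 'tvec': array([ 0.16965933, -0.41884112,  1.33477559])}
wrist {'fx': 309.70691628693146, 'fy': 309.70691628693146, 'cx': 320.878296559431, 'cy': 200.18918366747457, 'mount': array([[ 7.05580601e-04, -9.56096556e-01, -2.93050982e-01,
         7.39532298e-02],
       [ 9.99999750e-01,  6.86383263e-04,  1.68338460e-04,
        -1.76085191e-04],
       [ 4.01974676e-05, -2.93051028e-01,  9.56096801e-01,
        -1.24205158e-01],
       [ 0.00000000e+00,  0.00000000e+00,  0.00000000e+00,
         1.00000000e+00]])}
```

View pics/scene0.png

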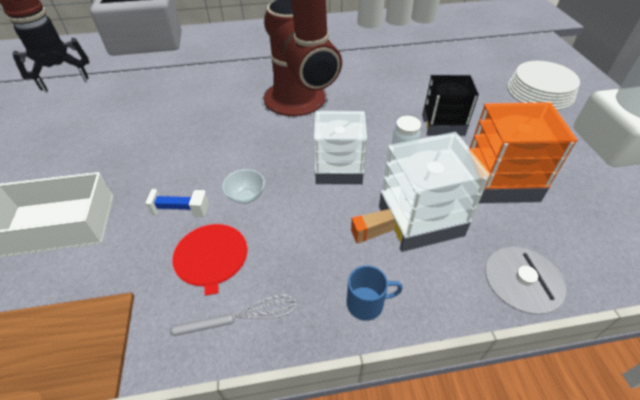

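View pics/side0.png

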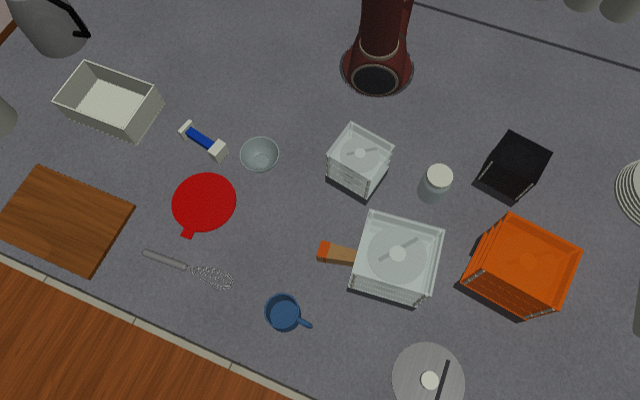

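The scene view shows the pusher near (177,203) with the larger foot on the right, the lid at (210,255), the wedge's orange end at (360,228) and the large clear rack at (435,195). The side view shows the pusher at (203,140), the lid at (204,202) and the wedge's orange end at (323,250).

```bash
cat > m.py <<'E'
from h import *
import pickle
o,ims=pickle.load(open('i0.pkl','rb'))
def blob(im,f,box):
    hsv=cv2.cvtColor(im['img'],cv2.COLOR_RGB2HSV).astype(int); m=f(hsv).astype(np.uint8)
    k=np.zeros_like(m);x0,y0,x1,y1=box;k[y0:y1,x0:x1]=m[y0:y1,x0:x1]
    return k
boxes={'scene':dict(p=(135,180,220,225),l=(160,215,260,300),w=(340,200,405,250)),
 'side':dict(p=(165,110,240,170),l=(160,165,245,245),w=(305,230,360,275))}
blue=lambda h:(h[...,0]>105)&(h[...,0]<130)&(h[...,1]>130)
red=lambda h:((h[...,0]<4)|(h[...,0]>175))&(h[...,1]>180)
org=lambda h:(h[...,0]>=5)&(h[...,0]<25)&(h[...,1]>90)
white=lambda h:(h[...,1]<45)&(h[...,2]>175)
for n in('scene','side'):
    im=ims[n]
    for nm,f,k,z in(('blue',blue,'p',.030),('lid',red,'l',.006),('wedge',org,'w',.04)):
        m=blob(im,f,boxes[n][k])
        if nm=='lid': m=cv2.morphologyEx(m,cv2.MORPH_OPEN,np.ones((21,21)))
        c=max(cv2.findContours(m,0,2)[0],key=cv2.contourArea)
        pts=np.array([plane(im,*p[0],z)[:2] for p in c],np.float32)
        r=cv2.minAreaRect(pts); print(n,nm,m.sum(),np.round(r[0],3),np.round(r[1],3),round(r[2],1), np.round(cv2.boxPoints(r),3).tolist())
    m=blob(im,white,boxes[n]['p'])
    for c in cv2.findContours(m,0,2)[0]:
        if cv2.contourArea(c)>20:
            M=cv2.moments(c);u,v=M['m10']/M['m00'],M['m01']/M['m00']
            print(n,'white',round(u),round(v),cv2.contourArea(c),plane(im,u,v,.03)[:2].round(3))
S=lambda n,b:cv2.resize(ims[n]['img'][b[1]:b[3],b[0]:b[2]],(400,300),interpolation=3)
a=np.vstack([np.hstack([S('scene',(135,165,235,240)),S('side',(155,105,255,180))]),np.hstack([S('scene',(340,165,440,240)),S('side',(305,215,405,290))])])
cv2.imwrite('pics/crop.png',a[:,:,::-1])
E
python3 m.py
```

```text
scene blue 403 [ 0.45  -0.369] [0.094 0.041] 79.7 [[0.42100000381469727, -0.41100001335144043], [0.460999995470047, -0.4189999997615814], [0.4779999852180481, -0.32600000500679016], [0.43799999356269836, -0.3190000057220459]]
scene lid 3359 [ 0.609 -0.279] [0.167 0.164] 79.9 [[0.5139999985694885, -0.34700000286102295], [0.675000011920929, -0.375], [0.7039999961853027, -0.210999995470047], [0.5429999828338623, -0.18299999833106995]]
scene wedge 1022 [0.631 0.115] [0.097 0.11 ] 5.0 [[0.578000009059906, 0.16599999368190765], [0.5870000123977661, 0.0560000017285347], [0.6840000152587891, 0.06400000303983688], [0.6740000247955322, 0.17399999499320984]]
scene white 185 215 29.5 [ 0.501 -0.334]
scene white 163 218 154.5 [ 0.499 -0.388]
scene white 142 215 64.5 [ 0.482 -0.44 ]
scene white 184 193 21.0 [ 0.421 -0.343]
scene white 152 196 147.5 [ 0.42  -0.424]
scene white 167 188 34.0 [ 0.396 -0.388]
scene white 206 198 627.5 [ 0.45  -0.285]
side blue 283 [ 0.448 -0.371] [0.088 0.03 ] 76.7 [[0.42399999499320984, -0.4099999964237213], [0.453000009059906, -0.4169999957084656], [0.4729999899864197, -0.3319999873638153], [0.4440000057220459, -0.32499998807907104]]
side lid 2961 [ 0.61  -0.277] [0.17  0.164] 27.3 [[0.4970000088214874, -0.24300000071525574], [0.5720000267028809, -0.3880000114440918], [0.7229999899864197, -0.3100000023841858], [0.6480000019073486, -0.16500000655651093]]
side wedge 709 [0.616 0.114] [0.055 0.094] 5.1 [[0.5839999914169312, 0.1589999943971634], [0.5929999947547913, 0.06499999761581421], [0.6470000147819519, 0.07000000029802322], [0.6389999985694885, 0.164000004529953]]
side white 185 125 21.0 [ 0.427 -0.427]
```

View pics/crop.png

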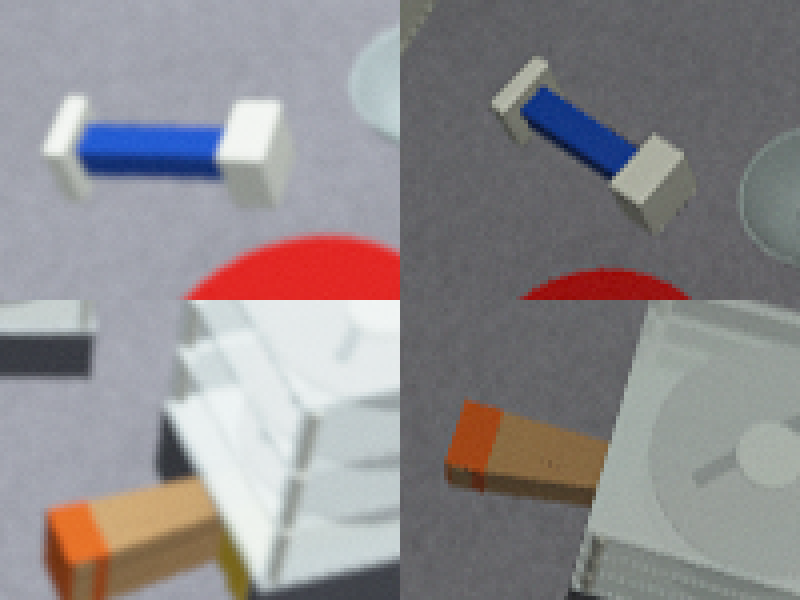

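The crop shows the pusher, with flange on the left and foot on the right, and the wedge with its orange wide end outwards. The yellow jaw is on the world +x side. Next I cast the corners onto the z = 0.05 plane.

```bash
python3 - <<'E'
from h import *
import pickle
o,ims=pickle.load(open('i0.pkl','rb'))
sc=lambda x,y:(340+x/4,165+(y-300)/4-.0)
sd=lambda x,y:(305+(x-400)/4,215+(y-300)/4)
for n,f,ps in(('scene',sc,[(47,512),(65,550),(210,477),(108,542),(218,523)]),('side',sd,[(467,400),(447,464),(607,443),(600,490)])):
    for p in ps: print(n,p,plane(ims[n],*f(*p),.05).round(4))
sc=lambda x,y:(135+x/4,165+y/4); sd=lambda x,y:(155+(x-400)/4,105+y/4)
for n,f,ps in(('scene',sc,[(67,96),(88,96),(43,153),(66,156),(230,100),(280,100),(220,160),(268,160)]),('side',sd,[(540,57),(549,66),(492,103),(655,136),(684,158),(612,183),(642,203)])):
    for p in ps: print('P',n,p,plane(ims[n],*f(*p),.05).round(4))
for n in ims:
  if n!='wrist': 
    im=ims[n]
    # rack front-base edge dark dock; bowl centre
    for nm,uv in dict(scene=dict(bowl=(244,186),mug=(367,285)),side=dict(bowl=(260,154),mug=(283,312)))[n].items(): print(n,nm,plane(im,*uv,.04).round(3))
E
```

```text
scene (47, 512) [0.5986 0.0665 0.05  ]
scene (65, 550) [0.6286 0.0705 0.05  ]
scene (210, 477) [0.5894 0.1703 0.05  ]
scene (108, 542) [0.6272 0.0968 0.05  ]
scene (218, 523) [0.6249 0.1647 0.05  ]
side (467, 400) [0.597  0.0686 0.05  ]
side (447, 464) [0.6397 0.0732 0.05  ]
side (607, 443) [0.589  0.1594 0.05  ]
side (600, 490) [0.6184 0.1662 0.05  ]
P scene (67, 96) [ 0.4136 -0.418   0.05  ]
P scene (88, 96) [ 0.416  -0.4047  0.05  ]
P scene (43, 153) [ 0.4615 -0.4273  0.05  ]
P scene (66, 156) [ 0.4666 -0.4128  0.05  ]
P scene (230, 100) [ 0.436  -0.3144  0.05  ]
P scene (280, 100) [ 0.4417 -0.2828  0.05  ]
P scene (220, 160) [ 0.4871 -0.3182  0.05  ]
P scene (268, 160) [ 0.4924 -0.2889  0.05  ]
P side (540, 57) [ 0.4141 -0.4122  0.05  ]
P side (549, 66) [ 0.4181 -0.4026  0.05  ]
P side (492, 103) [ 0.4599 -0.4246  0.05  ]
P side (655, 136) [ 0.4394 -0.3069  0.05  ]
P side (684, 158) [ 0.4471 -0.2803  0.05  ]
P side (612, 183) [ 0.4834 -0.3168  0.05  ]
P side (642, 203) [ 0.4891 -0.2905  0.05  ]
scene bowl [ 0.435 -0.185  0.04 ]
scene mug [0.775 0.06  0.04 ]
side bowl [ 0.433 -0.185  0.04 ]
side mug [0.794 0.052 0.04 ]
```

```bash
cat > go.py <<'E'
import sys
from h import *
# go.py x y z heading(deg, of tool x): shift in tool cm and turn
x,y,z,hd=map(float,sys.argv[1:5]); o=ctrl.get_obs(); Rt=R.from_rotvec(o['tool_rot']).as_matrix()
h=np.degrees(np.arctan2(Rt[1,0],Rt[0,0])); d=Rt.T@(np.array([x,y,z])-o['tool_pos'])*100
print('t',o['t'],'pos',o['tool_pos'].round(4),'head',h.round(2),'tilt',Rt[:,2].round(3)); print('shift cm',d.round(2),'turn',round(-((hd-h+180)%360-180),2),'rows',np.ceil(np.linalg.norm(d)/5))
E
python3 go.py .447 -.377 .16 77.4
```

```text
t 0.15 pos [ 0.207  -0.5892  0.2493] head 19.35 tilt [-0.     0.002 -1.   ]
shift cm [ 29.67 -12.06   8.96] turn -58.05 rows 7.0
```

servo_tool(
  increments=[
    [[8.5,3.6,-1.5,1,-7],[8.5,7.2,-3,2,-14],[8.5,10.8,-4.4,3.2,-21],[8.5,14.4,-5.9,4.4,-28],[8.5,18,-7.3,5.5,-35]],
  ],
  newtons=80,
)

```text
t: 0.65
tool_pos: [0.3535, -0.4597, 0.1944]
tool_rot: [-2.791, -1.441, -0.0]
contact_force: [0.5, -0.9, -0.8]
opening: 0.0853
grip_force: 0.0
```

```bash
python3 go.py .447 -.377 .16 77.4
```

```text
t 0.65 pos [ 0.3535 -0.4597  0.1944] head 54.63 tilt [-0.     0.001 -1.   ]
shift cm [12.15  2.84  3.44] turn -22.77 rows 3.0
```

servo_tool(
  increments=[
    [[8.5,4,1,1.1,-8],[8.5,8.1,2,2.2,-16],[8.5,12.2,2.8,3.4,-23],[8.5,12.2,2.8,3.4,-23]],
  ],
)

```text
t: 1.05
tool_pos: [0.4483, -0.374, 0.1587]
tool_rot: [-2.442, -1.969, -0.002]
contact_force: [-0.7, -0.1, -1.2]
opening: 0.0849
grip_force: 0.0
```

```bash
python3 go.py .447 -.377 .027 77.4; python3 - <<'E'
from h import *
import pickle
o=ctrl.get_obs(); im=ctrl.get_image('wrist'); save('pics/w1.png',im); pickle.dump((o,im),open('w1.pkl','wb'))
hsv=cv2.cvtColor(im['img'],cv2.COLOR_RGB2HSV).astype(int)
m=((hsv[...,0]>105)&(hsv[...,0]<130)&(hsv[...,1]>130)).astype(np.uint8)
c=max(cv2.findContours(m,0,2)[0],key=cv2.contourArea)
p=np.array([wplane(im,o,*q[0],.038)[:2] for q in c],np.float32); r=cv2.minAreaRect(p); print(r, cv2.boundingRect(c)); print(cv2.boxPoints(r).round(4))
E
```

```text
t 1.05 pos [ 0.4483 -0.374   0.1587] head 77.74 tilt [-0.002  0.004 -1.   ]
shift cm [-0.37 -0.03 13.16] turn 0.34 rows 3.0
((0.44916629791259766, -0.36539557576179504), (0.09326866269111633, 0.024776892736554146), 77.79467010498047) (306, 133, 31, 110)
[[ 0.4272 -0.4084]
 [ 0.4514 -0.4136]
 [ 0.4711 -0.3224]
 [ 0.4469 -0.3172]]
```

View pics/w1.png

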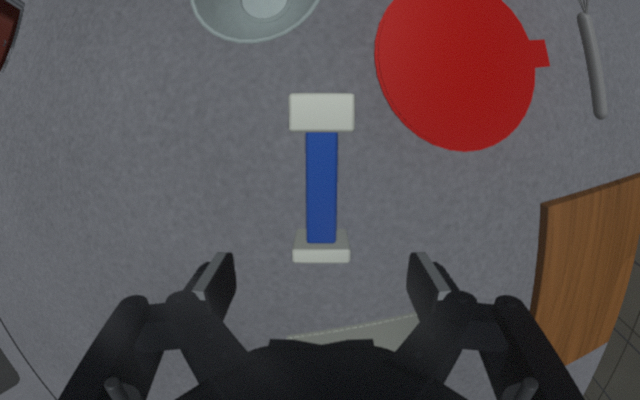

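The wrist view shows the pusher centred under the gripper: stem at (321,187), foot on top, and a bin rim near (370,330) behind. I check the clearance to the bin.

```bash
python3 - <<'E'
from h import *
import pickle
o,ims=pickle.load(open('i0.pkl','rb'))
for n,us in(('side',[(163,100),(133,142),(126,143)]),('scene',[(99,173),(112,213),(108,232)])):
  for u in us:
    print(n,u,[plane(ims[n],*u,z)[:2].round(3).tolist() for z in(0,.06,.09)])
E
```

```text
side (163, 100) [[0.363, -0.551], [0.392, -0.509], [0.406, -0.489]]
side (133, 142) [[0.523, -0.556], [0.542, -0.515], [0.552, -0.494]]
side (126, 143) [[0.533, -0.573], [0.553, -0.531], [0.562, -0.509]]
scene (99, 173) [[0.269, -0.595], [0.339, -0.558], [0.373, -0.539]]
scene (112, 213) [[0.432, -0.532], [0.489, -0.499], [0.518, -0.483]]
scene (108, 232) [[0.495, -0.531], [0.547, -0.498], [0.573, -0.482]]
```

servo_tool(
  increments=[
    [[8.5,-0.4,0,4.5,0],[8.5,-0.8,0,9,0],[8.5,-0.8,0,12,0],[8.5,-0.8,0,13.1,0],[8.5,-0.8,0,13.1,0]],
  ],
)

```text
t: 1.6
tool_pos: [0.4434, -0.386, 0.0288]
tool_rot: [-2.452, -1.959, 0.001]
contact_force: [-0.2, 0.3, 0.4]
opening: 0.085
grip_force: 0.0
```

servo_tool(
  increments=[
    [[2,0,0,0,0],[1.5,0,0,0,0],[1.5,0,0,0,0],[1.5,0,0,0,0],[1.5,0,0,0,0]],
  ],
)

```text
t: 2.1
tool_pos: [0.4457, -0.387, 0.0319]
tool_rot: [2.45, 1.962, 0.0]
contact_force: [-0.2, 0.5, 5.0]
opening: 0.0243
grip_force: 79.4
```

servo_tool(
  increments=[
    [[1.5,0,0,0,0],[1.5,0,0,0,0]],
  ],
)

```text
t: 2.3
tool_pos: [0.4457, -0.387, 0.0319]
tool_rot: [2.45, 1.962, 0.0]
contact_force: [0.3, 0.5, 6.5]
opening: 0.0251
grip_force: 79.5
```

servo_tool(
  increments=[
    [[1.5,0,0,-3,0],[1.5,0,0,-7,0],[1.5,0,0,-11,0],[1.5,0,0,-12,0]],
  ],
)

```text
t: 2.7
tool_pos: [0.4467, -0.388, 0.1555]
tool_rot: [2.446, 1.958, 0.001]
contact_force: [-0.4, -0.7, -0.9]
opening: 0.0247
grip_force: 79.3
```

```bash
python3 go.py .634 -.09 .15 95
```

```text
t 2.7 pos [ 0.4467 -0.388   0.1555] head 77.36 tilt [ 0.006 -0.006 -1.   ]
shift cm [33.18 11.76  0.47] turn -17.64 rows 8.0
```

servo_tool(
  increments=[
    [[1.5,4.1,1.5,0,-2],[1.5,8.3,3,0,-4],[1.5,12.5,4.4,0,-6],[1.5,16.7,5.9,0,-8],[1.5,20.8,7.4,0,-10]],
  ],
)

```text
t: 3.2
tool_pos: [0.5623, -0.1972, 0.1482]
tool_rot: [-2.269, -2.169, 0.002]
contact_force: [-0.0, -0.2, -1.3]
opening: 0.0247
grip_force: 79.0
```

```bash
python3 go.py .634 -.09 .15 95
```

```text
t 3.2 pos [ 0.5623 -0.1972  0.1482] head 87.43 tilt [-0.003  0.001 -1.   ]
shift cm [11.03  6.69 -0.18] turn -7.57 rows 3.0
```

servo_tool(
  increments=[
    [[1.5,3.7,2.2,0,-3],[1.5,7.4,4.4,0,-6],[1.5,11,6.7,0,-7.6],[1.5,11,6.7,0,-7.6],[1.5,11,6.7,0,-7.6]],
  ],
)

```text
t: 3.7
tool_pos: [0.6339, -0.0916, 0.1482]
tool_rot: [-2.119, -2.315, 0.003]
contact_force: [0.9, 0.0, -1.6]
opening: 0.0244
grip_force: 79.2
```

```bash
python3 go.py .634 -.09 .033 95; python3 - <<'E'
from h import *
import pickle
o=ctrl.get_obs(); im=ctrl.get_image('wrist'); s=ctrl.get_image('side'); pickle.dump((o,im,s),open('w2.pkl','wb'))
a=im['img'][0:300,120:520]; b=cv2.resize(s['img'][180:330,220:420],(400,300),interpolation=3)
cv2.imwrite('pics/w2.png',np.hstack([a,b])[:,:,::-1])
E
```

```text
t 3.7 pos [ 0.6339 -0.0916  0.1482] head 95.06 tilt [-0.003  0.    -1.   ]
shift cm [ 0.15  0.06 11.52] turn 0.06 rows 3.0
```

View pics/w2.png

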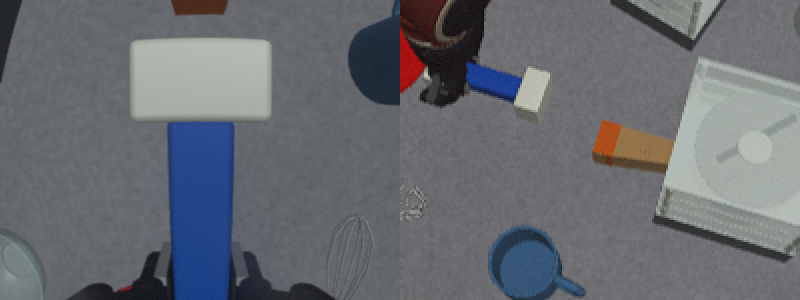

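The pusher is held level and in line with the wedge: left panel, orange end at (200,5) straight ahead of the foot at (200,80); right panel, foot at (535,92), orange end at (605,142). I descend.

servo_tool(
  increments=[
    [[1.5,0,0,4,0],[1.5,0,0,8,0],[1.5,0,0,10.5,0],[1.5,0,0,11.2,0],[1.5,0,0,11.2,0]],
  ],
  newtons=100,
)

```text
t: 4.3
tool_pos: [0.6332, -0.0934, 0.0369]
tool_rot: [-2.124, -2.312, 0.002]
contact_force: [0.6, 0.3, -0.4]
opening: 0.0243
grip_force: 102.3
```

```bash
python3 go.py .634 -.09 .035 95; python3 - <<'E'
from h import *
s=ctrl.get_image('scene'); t=ctrl.get_image('side')
S=lambda n,b:cv2.resize(n['img'][b[1]:b[3],b[0]:b[2]],(400,300),interpolation=3)
cv2.imwrite('pics/d.png',np.hstack([S(s,(270,165,410,270)),S(t,(230,180,370,285))])[:,:,::-1])
E
```

```text
t 4.3 pos [ 0.6332 -0.0934  0.0369] head 94.86 tilt [-0.003  0.001 -1.   ]
shift cm [0.33 0.11 0.19] turn -0.14 rows 1.0
```

View pics/d.png

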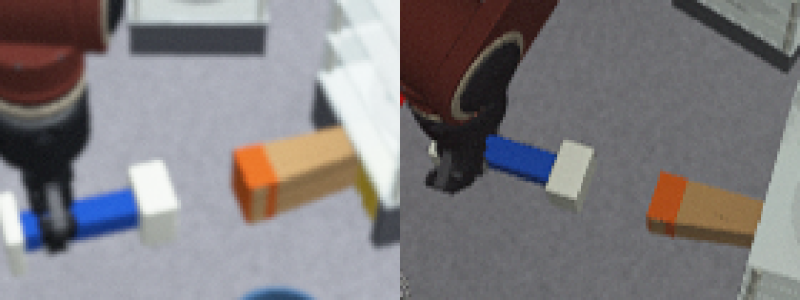

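Level and in line; about 6 cm gap remains. I approach.

servo_tool(
  increments=[
    [[1.5,2.5,0,0,0],[1.5,4.5,0,0,0],[1.5,5.5,0,0,0],[1.5,6,0,0,0],[1.5,6.5,0,0,0]],
  ],
)

```text
t: 4.9
tool_pos: [0.6299, -0.0283, 0.0396]
tool_rot: [2.121, 2.314, 0.001]
contact_force: [1.2, -2.4, -1.5]
opening: 0.024
grip_force: 102.3
```

servo_tool(
  increments=[
    [[1.5,0.5,0,0,0],[1.5,1,0,0,0],[1.5,1.5,0,0,0],[1.5,2,0,0,0],[1.5,2.5,0,0,0]],
  ],
)

```text
t: 5.4
tool_pos: [0.6268, -0.0027, 0.0382]
tool_rot: [2.123, 2.315, -0.0]
contact_force: [-0.4, -2.3, -1.0]
opening: 0.0238
grip_force: 102.3
```

servo_tool(
  increments=[
    [[1.5,0.5,0,0,0],[1.5,1,0,0,0],[1.5,1.5,0,0,0],[1.5,2,0,0,0],[1.5,2.5,0,0,0]],
  ],
)

```text
t: 5.9
tool_pos: [0.6244, 0.0224, 0.0381]
tool_rot: [-2.123, -2.315, 0.001]
contact_force: [-0.6, -2.6, -1.4]
opening: 0.0241
grip_force: 102.4
```

```bash
python3 go.py .615 .062 .035 95
```

```text
t 5.9 pos [0.6244 0.0224 0.0381] head 94.96 tilt [-0.001 -0.    -1.   ]
shift cm [ 4.02 -0.6   0.31] turn -0.04 rows 1.0
```

servo_tool(
  increments=[
    [[1.5,0.3,0,0,0],[1.5,0.6,0,0,0],[1.5,0.9,0,0,0],[1.5,1.2,0,0,0],[1.5,1.2,0,0,0]],
  ],
)

```text
t: 6.4
tool_pos: [0.6236, 0.0346, 0.0382]
tool_rot: [-2.123, -2.315, -0.001]
contact_force: [0.4, -0.1, -1.3]
opening: 0.0242
grip_force: 102.2
```

servo_tool(
  increments=[
    [[1.5,0.2,0,0,0],[1.5,0.4,0,0,0],[1.5,0.6,0,0,0],[1.5,0.8,0,0,0],[1.5,0.8,0,0,0]],
  ],
)

```text
t: 6.9
tool_pos: [0.6238, 0.0376, 0.0389]
tool_rot: [2.116, 2.312, -0.009]
contact_force: [-0.8, -17.1, -1.4]
opening: 0.0245
grip_force: 102.4
```

servo_tool(
  increments=[
    [[1.5,0.2,0,0,0],[1.5,0.4,0,0,0],[1.5,0.4,0,0,0],[1.5,0.4,0,0,0]],
  ],
)

```text
t: 7.3
tool_pos: [0.624, 0.0379, 0.0393]
tool_rot: [2.112, 2.309, -0.015]
contact_force: [0.3, -28.6, -1.5]
opening: 0.0246
grip_force: 102.5
```

servo_tool(
  increments=[
    [[1.5,-1,0,0,0],[1.5,-3,0,0,0],[1.5,-6,0,0,0],[1.5,-9,0,0,0],[1.5,-9,0,0,0]],
  ],
)

```text
t: 7.8
tool_pos: [0.6312, -0.0464, 0.0388]
tool_rot: [2.127, 2.31, 0.002]
contact_force: [0.3, 0.7, -1.4]
opening: 0.0244
grip_force: 102.3
```

```bash
python3 go.py .615 -.28 .16 95; python3 - <<'E'
from h import *
s=ctrl.get_image('scene'); t=ctrl.get_image('side')
S=lambda n,b:cv2.resize(n['img'][b[1]:b[3],b[0]:b[2]],(400,300),interpolation=3)
cv2.imwrite('pics/d2.png',np.hstack([S(s,(330,165,430,240)),S(t,(270,205,370,280))])[:,:,::-1])
E
```

```text
t 7.8 pos [ 0.6312 -0.0464  0.0388] head 94.73 tilt [ 0.002 -0.    -1.   ]
shift cm [-23.15  -3.52 -12.12] turn -0.27 rows 6.0
```

View pics/d2.png

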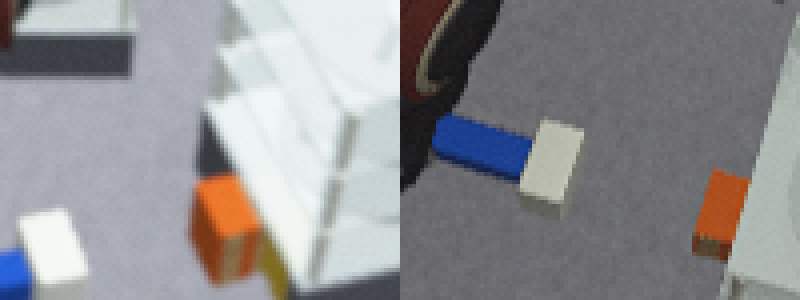

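The wedge is home: only the roughly 25 mm orange end stays proud at (225,228) and (722,215), hard against the stop at 28 N. Next I lift and carry the pusher to the lid.

servo_tool(
  increments=[
    [[1.5,-1,0,-4,0],[1.5,-4,-0.5,-7,0],[1.5,-8.5,-1,-8.5,0],[1.5,-13,-1.7,-8.5,0],[1.5,-17.5,-2.4,-8.5,0]],
  ],
)

```text
t: 8.4
tool_pos: [0.6224, -0.2202, 0.1247]
tool_rot: [2.12, 2.316, 0.003]
contact_force: [-0.0, -0.5, -1.3]
opening: 0.0242
grip_force: 102.1
```

```bash
python3 go.py .6126 -.308 .1 95
```

```text
t 8.4 pos [ 0.6224 -0.2202  0.1247] head 95.07 tilt [ 0.003  0.    -1.   ]
shift cm [-8.66 -1.76  2.47] turn 0.07 rows 2.0
```

servo_tool(
  increments=[
    [[1.5,-4,-0.8,0.5,0],[1.5,-7.5,-1.6,2,0],[1.5,-8.5,-1.7,2.5,0],[1.5,-8.5,-1.7,2.5,0],[1.5,-8.5,-1.7,2.5,0]],
  ],
)

```text
t: 8.9
tool_pos: [0.6124, -0.3046, 0.0982]
tool_rot: [-2.121, -2.316, -0.001]
contact_force: [0.0, -0.4, -1.1]
opening: 0.024
grip_force: 102.1
```

```bash
python3 go.py .6126 -.308 .042 95; python3 - <<'E'
from h import *
s=ctrl.get_image('scene'); t=ctrl.get_image('side')
S=lambda n,b:cv2.resize(n['img'][b[1]:b[3],b[0]:b[2]],(400,300),interpolation=3)
cv2.imwrite('pics/p.png',np.hstack([S(s,(140,175,300,295)),S(t,(130,130,290,250))])[:,:,::-1])
E
```

```text
t 8.9 pos [ 0.6124 -0.3046  0.0982] head 95.02 tilt [-0.     0.001 -1.   ]
shift cm [-0.35 -0.01  5.61] turn 0.02 rows 2.0
```

View pics/p.png

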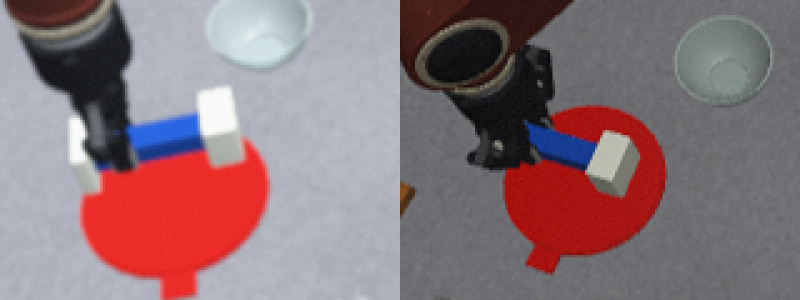

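The pusher hangs level over the lid, stem at (160,138) and (560,145). I lower it.

servo_tool(
  increments=[
    [[1.5,-0.2,0,3,0],[1.5,-0.3,0,4.8,0],[1.5,-0.3,0,5.4,0],[1.5,-0.3,0,5.7,0],[1.5,-0.3,0,5.8,0]],
  ],
  newtons=40,
)

```text
t: 9.5
tool_pos: [0.6125, -0.3091, 0.0405]
tool_rot: [2.123, 2.316, 0.0]
contact_force: [-0.0, 0.3, -1.7]
opening: 0.0244
grip_force: 102.2
```

servo_tool(
  increments=[
    [[1.5,0,0,0.1,0],[1.5,0,0,0.2,0],[1.5,0,0,0.2,0]],
  ],
)

```text
t: 9.8
tool_pos: [0.6125, -0.3096, 0.0389]
tool_rot: [2.123, 2.315, 0.0]
contact_force: [-0.3, 0.1, -1.6]
opening: 0.0244
grip_force: 102.2
```

servo_tool(
  increments=[
    [[1.5,0,0,0.1,0],[1.5,0,0,0.2,0],[1.5,0,0,0.2,0]],
  ],
)

```text
t: 10.1
tool_pos: [0.6126, -0.3096, 0.038]
tool_rot: [2.123, 2.315, 0.0]
contact_force: [-2.7, 1.4, 5.7]
opening: 0.0243
grip_force: 103.3
```

servo_tool(
  increments=[
    [[3.5,0,0,0,0],[5,0,0,0,0],[7,0,0,0,0],[8.5,0,0,0,0],[8.5,0,0,0,0]],
  ],
)

```text
t: 10.6
tool_pos: [0.6122, -0.3093, 0.0362]
tool_rot: [-2.123, -2.315, -0.0]
contact_force: [-0.1, 0.1, -0.4]
opening: 0.0849
grip_force: 0.0
```

servo_tool(
  increments=[
    [[8.5,0,0,-2,0],[8.5,0,0,-6,0],[8.5,0,0,-11,0],[8.5,0,0,-16,0],[8.5,0,0,-18,0]],
  ],
)

```text
t: 11.1
tool_pos: [0.6144, -0.3107, 0.2238]
tool_rot: [2.117, 2.308, 0.003]
contact_force: [1.3, -1.0, 0.8]
opening: 0.0848
grip_force: 0.0
```

```bash
python3 - <<'E'
from h import *
s=ctrl.get_image('scene'); t=ctrl.get_image('side')
cv2.imwrite('pics/f.png',np.hstack([s['img'][110:350,130:530],t['img'][100:340,120:520]])[:,:,::-1])
E
```

```text
(no output)
```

View pics/f.png

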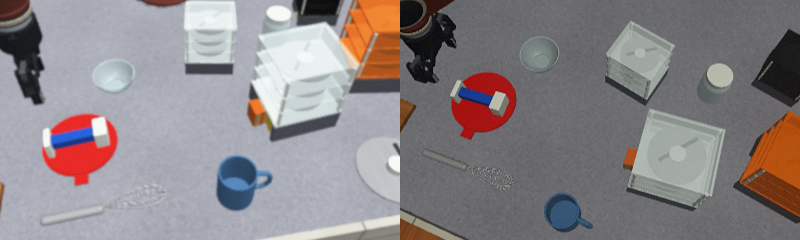

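The pusher lies on the lid at (75,135) and (480,97), the wedge is home at (258,110) and (630,158), and the rest is unmoved. I hand the job in.

```bash
python3 -c "
from station import ctrl
print(ctrl.finish_job())"
```

```text
the job is handed in; nothing more can be done
None
```

I drove the wedge home with the pusher (it stopped moving and held against 28 N), laid the pusher on the red lid and let go. The last pictures show the bowl, whisk, jar and mug in place, and the job is handed in; no verdict came back.

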